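# Pair up a split pipe clamp and bolt the gate

### The arm

A 6-joint arm with a two-finger parallel gripper is mounted at the origin on the work surface. World frame = base frame: x ahead of the robot, y to its left, z up, the work surface at z = 0. Lengths are in m, angles in rad, forces in N, time in s.
With the tool pointing down it reaches from about 0.25 to 0.775 m from the base axis. Payload 4 kg.
Tool frame: the origin (TCP) lies midway between the tips of the shut fingers; the grasp point (between the pads) lies 19 mm behind it; z points along the fingers, y is the line along which they close (so a half turn about z gives the same grasp; the last joint's range is limited). The gripper opens to 94 mm and grips with 3 to 60 N. Pads are 16 mm wide; open, the fingers measure 119 mm over their backs; the gripper's body (75 mm by 177 mm) begins 78 mm behind the grasp point.
Start: joints at [-1.372, 0.087, 1.371, -0, 1.684, -0.103], TCP at [0.163, -0.525, 0.206] pointing down, gripper open.
Joint ranges: [-3.1, 3.1], [-0.76, 2.03], [0.27, 2.55], [-1.08, 4.22], [0.17, 2.65], [-2.57, 2.57]. Speed limits (rad/s): [2.79, 2.79, 3.14, 3.14, 3.14, 3.14].

### API

Orientations are given as [roll, pitch, yaw] about the fixed x, y, z axes, in that order (R = Rz(yaw) Ry(pitch) Rx(roll)).
In Python, from bench import get_obs, snapshot, close_job gives the robot as it stands. The module is installed in compiled form; this text tells all that it offers.
- The arm moves only by the tool drive_tool, never from a script. Its argument "commands" is a list of rows, each a list of 6 numbers: the shift along the tool's x, y, z in units of 0.04 m (1.0 is 0.04 m), then the turn, a rotation vector about the tool's x, y, z in units of 0.1 rad (1.0 is 0.1 rad). In form: [[dx, dy, dz, wx, wy, wz], ...]. A call has 1 to 20 rows; each row shifts and turns the commanded pose from where the row before left it, along the tool's axes as they then stand; what a row does not reach is not made up. A row lasts 1/8 s, in which the tool goes at most 62.5 mm and 10.7 degrees, less where a joint would pass 70% of its speed; a pose out of reach is approached as far as the arm can. A call with a number of a shift or a turn outside -1 to 1 is refused whole. A call with a gripper value outside its range is refused whole. "gripper" is the closure, from 0 (fully open) to 1 (shut), set as the call begins (left out, the last holds). The fingers move at their own pace and stop on an object; the grip force is fixed at half the most. Time passes only in rows, so rows that do not move let the fingers close. It gives the time, the measured TCP pose, the force, the opening and the grip force at its end, in the units of the state.
- get_obs(): the state, without advancing time (a new reading comes with each control period).
- snapshot(name): name is "scene" or "top" or "wrist"; returns a dict with "image" (420x560x3 uint8, blue, green, red), "range_z" (420x560 float32, m along the optical axis (not along the pixel's ray), 0 where there is no reading), "fx", "fy", "cx", "cy" (pixels), "rvec" (rotation vector, rad) and "tvec" (3), from world to camera coordinates, as OpenCV has them. Camera axes: x right, y down, z forward; pixel columns grow to the right and rows downward; lengths in m; the calibration is good to about 2 mm. A picture is of the moment at which its call begins.
- close_job(): hands the job in; it is judged then, once.
The state is a dict: "time": time; "joint_positions": joint angles; "qvel": joint speeds; "joint_torque": joint torques, N m; "tool_pos": TCP position; "ee_rot": TCP orientation; "wrist_force": force on the tool from outside, world axes, zero at the start; "wrist_torque": the same for the moment, N m; "width": finger opening in m; "finger_force": force on a finger pad.
Only numpy, scipy, OpenCV 4.12 (cv2) and the standard library are available. Lean on these libraries where they do the work, as an engineer would, in place of code of your own. Each camera call takes 0.05 s, during which the arm holds its last target. There are 200 camera calls.

### The job

One half of a split pipe clamp has been left out on the bench; its original half stands in one of the two stalls of the mesh-gated corner bay, the one whose vee joint fits it, rib into groove on both sides. Slide the loose half along the bench, without lifting it, into that stall and push it home until the joint is closed all along. Then swing the gate fully shut and shoot its bolt all the way, leaving the other half and the other fittings where they are.

Things in the scene. Friction and masses are not known exactly. Their poses are not given: they have to be found in the camera images.
- loose_half_mid (a point): Loose clamp half: cast-iron block, bore upright, 46 mm deep (x), 96 wide (y), 34 high, about 0.75 kg; this point is its centre, 17 mm up. x points out of its joint (at the start towards the bay, within 0.3 rad). Flat back at x=-23, flat ends at y=+-48, joint face at x=+23 mm with a half bore of radius 19; there a vee rib 20 mm wide stands out 11 mm at y=+33.5; a vee groove fits it at y=-33.5.
- half_a_mid (a point): Centre, 17 mm up, of half A, the loose half's original mate: same size and iron, loose in one of the two stalls, its flat back 1 to 4 mm off the back board. x points into the bay; joint face at x=-23 mm, groove at y=+33.5, rib at y=-33.5. Pair closed: the loose half's centre is at x=-46 mm, y=0 in this frame, x axes parallel.
- half_b_mid (a point): Centre, 17 mm up, of half B, from another clamp, in the other stall: like A, but with its rib at y=+33.5 mm and groove at y=-33.5, so rib meets rib and the joint stays 22 mm open. Which of the two stalls holds A and which B varies.
- shelf: Low fir bay, fixed; origin on the bench at mid-mouth, x into the bay, y to the left from the robot. No floor board. Two stalls 104 mm wide at y=+-59 mm; 14 mm divider and walls (50 to 60 mm high) begin at x=2, bevelled: mouths 5 mm wider each side, full width from x=20. Back board at x=104. Posts 84 mm high beside the mouth at |y|=130 to 152, x=-16 to 14; keeper on the -y post, out to x=-36.
- gate (a joint): Mesh gate angle, rad: 0 = shut, growing as it swings out to the robot (1.57 = straight out; starts wider open, to the left). Turns about the upright axis through point gate_hinge, stays where left, needs about 0.1 N m. Fir frame with wire netting, 254 mm long from the hinge, 16 mm thick, from 6 to 80 mm above the bench. The hinge axis lies on its outer face (towards the robot when shut).
- gate_hinge (a point): Point on the hinge axis, 40 mm above the bench, in the gate's outer face; axes as the bay's: shut, the gate runs from here along -y, its thickness on the +x side; at angle q it runs along (-sin q, -cos q).
- bolt (a joint): Travel of the gate's barrel bolt in m: 0 = drawn back, 0.036 = fully shot through the keeper (starts within 6 mm of drawn). It slides along the gate away from the hinge (-y of the bay when shut); friction 1.5 N, stays where left. It lies on the gate's outer face, 64 mm up, 138 to 250 mm from the hinge when drawn.
- bolt_knob (a point): Centre of the 17 mm ball on top of the bolt's upright 12 mm stem, 96 mm above the bench (gate top: 80 mm), 8.5 mm outside the gate's outer face, 190 mm from the hinge when drawn. The stem runs down to the bolt. Pushing it sideways slides the bolt.
- union_mid (a point): Bystander: galvanized pipe union, 67 mm across, 56 mm high, standing; its centre.
- bushing_mid (a point): Bystander: black iron hexagon bushing, 58 mm across, 40 mm high; its centre.
- gate_valve_mid (a point): Bystander: brass gate valve, 104 mm long, 106 mm high with its iron handwheel; its middle.
- porcelain_handle_mid (a point): Bystander: white porcelain cross handle, 83 mm across, 36 mm high; its centre.
- tee_mid (a point): Bystander: black iron pipe tee lying flat, 114 mm long, 54 mm high; centre of its run.
- oil_can_mid (a point): Bystander: copper oil can, 72 mm across, 150 mm high with its spout; centre of its body.
Mind the look-alikes: they are no part of the job. What is shaped like the part that bears loose_half_mid but pink or yellow is not meant.

How it is judged:
On the way, in this order (a step that is already met when the one before it is completed fails the run):
1. the loose half is home on half A, the joint closed (x of loose_half_mid in the frame of half_a_mid above -0.049 m and y of loose_half_mid in the frame of half_a_mid between -0.004 and 0.004 m and angle between the x axis of loose_half_mid and the x axis of half_a_mid, either way round below 0.06 rad), for 0.2 s.
2. the gate is shut with the bolt still drawn back (value of joint gate below 0.03 rad and value of joint bolt below 0.012 m), for 0.1 s.
At the end, for the whole second after the job is handed in: The loose half is closed up with half A (gap under 3 mm, sideways within 4 mm, within 0.06 rad), A still over 70 mm inside its stall, half B within 15 mm of its start; the gate is shut (under 0.03 rad), the bolt shot at least 30 mm, the loose half at rest (all of step 1 and x of half_a_mid in the frame of shelf above 0.07 m and distance of half_b_mid from where it was at the start of the episode below 0.015 m and value of joint gate below 0.03 rad and value of joint bolt above 0.03 m and linear speed of loose_half below 0.01 m/s); the robot touches nothing.
It fails at once if the loose half lifted more than 20 mm off the bench or tipped over (height (world z) of loose_half_mid above 0.037 m or angle between loose_half_mid's own z axis and vertical above 0.35 rad).
It fails at once if another fitting moved more than 30 mm (distance of any of union_mid, bushing_mid, gate_valve_mid, porcelain_handle_mid, tee_mid, oil_can_mid from where it was at the start of the episode above 0.03 m).
It also fails if it takes over 69 s, if anything falls off the work surface, if the arm or the gripper's body presses on something with over 40 N, if the wrist force passes 120 N, or if a joint passes its speed limit or range.

## Working session

There is one attempt and no reset: what is moved stays moved. The work goes in short steps, Python scripts to look and compute and a tool call to move; the robot and the scene stay as the last step left them, time stands still between calls to the robot, and variables do not carry over. Pictures are saved under pics/ and viewed, at most 10 in all, crops included, and the job is handed in when it is done.

Besides the shell and the picture viewer there is one more tool, called after "Emit:" as a command line: name --pt "numbers of a row" for each row, then --argument value for the rest. drive_tool: Moves the arm, as the interface text tells. Its arguments: {"type":"object","properties":{"commands":{"type":"array"},"gripper":{"type":"number"}},"required":["commands"]}

```bash
mkdir -p pics
cat > h.py <<'E'
import numpy as np, cv2
from bench import get_obs, snapshot, close_job
def grab(n,f):
    s=snapshot(n); cv2.imwrite(f'pics/{f}.png',s['image']); np.savez(f'pics/{f}.npz',**s); return s
def load(f): return dict(np.load(f'pics/{f}.npz'))
def cloud(s):
    z=s['range_z']; v,u=np.mgrid[:z.shape[0],:z.shape[1]]
    P=np.stack([(u-s['cx'])/s['fx']*z,(v-s['cy'])/s['fy']*z,z],-1)
    R=cv2.Rodrigues(s['rvec'])[0]; W=(P-s['tvec'].ravel())@R
    W[z==0]=np.nan; return W
def plane(s,u,v,h):
    R=cv2.Rodrigues(s['rvec'])[0]; d=R.T@np.array([(u-s['cx'])/s['fx'],(v-s['cy'])/s['fy'],1]); c=-R.T@s['tvec'].ravel()
    return c+d*(h-c[2])/d[2]
E
python3 - <<'E'
from h import *
a=grab('scene','s0'); b=grab('top','t0')
print(get_obs())
for s in(a,b): print(s['fx'],-cv2.Rodrigues(s['rvec'])[0].T@s['tvec'].ravel())
E
```

```text
{'time': 0.1, 'joint_positions': array([-1.37207800e+00,  8.78746520e-02,  1.37206024e+00,  3.14627047e-06,
        1.68356988e+00, -1.03068852e-01]), 'qvel': array([-0.00157063, -0.00055737, -0.00337311,  0.00027729,  0.00098583,
        0.00050392]), 'joint_torque': array([ 2.34890198e-03, -3.41253448e+01, -3.03301227e+01,  7.19516468e-02,
        3.04750039e-02, -1.01545174e-04]), 'tool_pos': array([ 0.1633946 , -0.5246764 ,  0.20444647]), 'ee_rot': array([-3.13969100e+00, -1.99841304e-04,  3.01787336e-01]), 'wrist_force': array([ 0.6685262 , -0.44380296, -0.15817606]), 'wrist_torque': array([ 0.01028948, -0.03931249,  0.00122042]), 'finger_force': 0.0, 'width': 0.09384989221911108}
421.14015876563076 [ 1.21587132 -0.63767406  0.79971241]
489.23763854528454 [ 0.27183085 -0.05688525  1.63710898]
```

```bash
python3 -c "
import cv2
for f in('s0','t0'):
    i=cv2.imread(f'pics/{f}.png'); cv2.imwrite(f'pics/{f}b.png',cv2.resize(i,(800,600),interpolation=cv2.INTER_CUBIC))"
```

```text
(no output)
```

View pics/s0b.png

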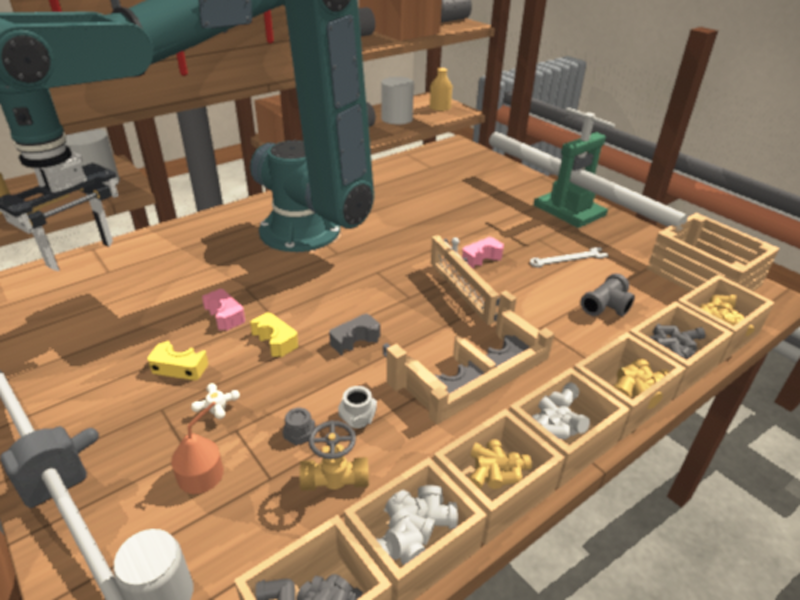

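View pics/t0b.png

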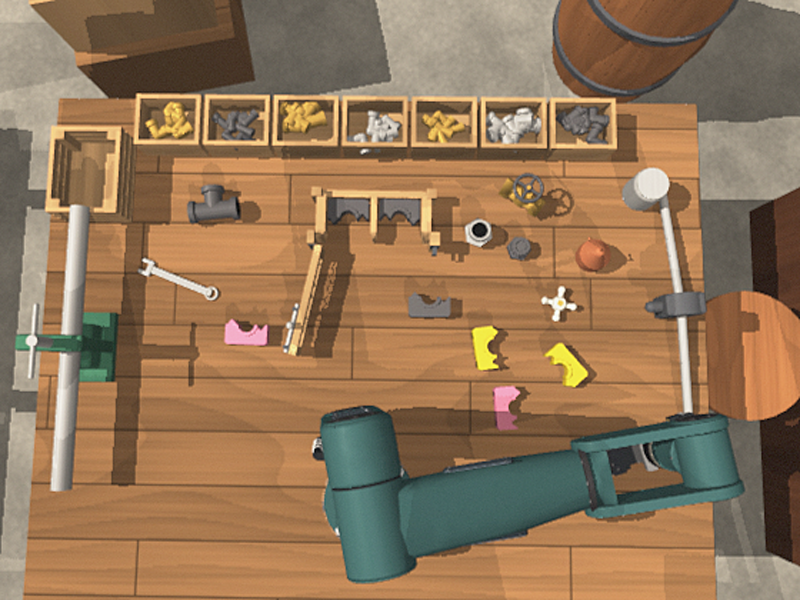

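Top view (800 px): the candidates for the loose half are pink at (246,333) and (507,407), yellow at (486,348) and (568,365), and dark grey at (430,305). The description rules out pink and yellow, so I choose the grey one. The bay mouth is near (375,240), the open gate runs (315,245)–(292,352), and the union stands close to the bay at (478,232). I'll check the choice in a close crop.

```bash
python3 -c "
import cv2
i=cv2.imread('pics/t0.png')[120:255,190:370]; cv2.imwrite('pics/t0c.png',cv2.resize(i,(800,600),interpolation=cv2.INTER_CUBIC))"
```

```text
(no output)
```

View pics/t0c.png

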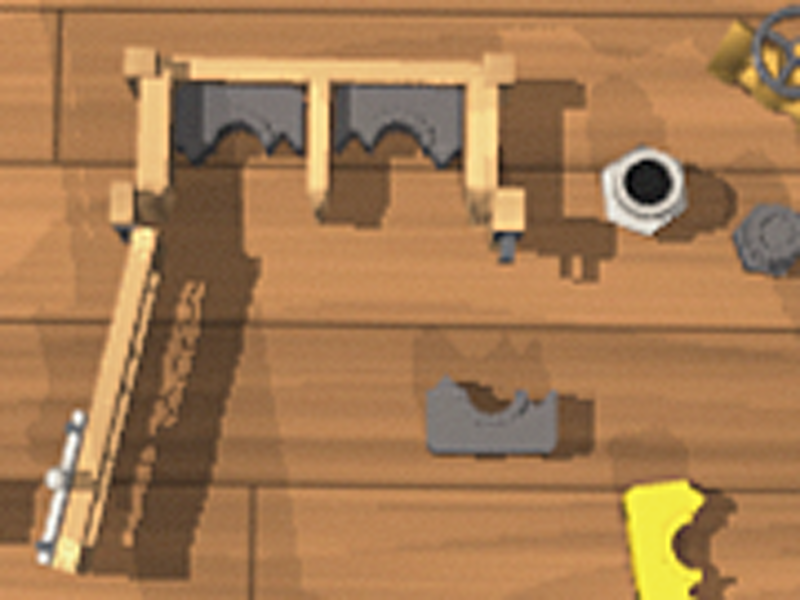

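The grey half's rib is on the left (crop (445,385)) and its groove is on the right. In the left stall the rib is on the left at (192,160), which is B. In the right stall the groove is on the left at (360,145) and the rib on the right at (443,163), so A is in the right stall.

Run:
```python
from h import *
s=load('t0'); W=cloud(s); im=s['image'].astype(int)
def reg(x0,y0,x1,y1): # crop px -> image px mask
    m=np.zeros(W.shape[:2],bool); f=lambda x,y:(int(190+x*.225),int(120+y*.225)); a=f(x0,y0);b=f(x1,y1); m[a[1]:b[1],a[0]:b[0]]=1; return m
sp=im.max(2)-im.min(2); z=W[...,2]
print('bench z',np.nanmedian(z[reg(520,350,560,380)]))
for n,r in dict(loose=(410,360,570,470),R=(335,75,465,175),L=(172,75,303,175)).items():
    m=reg(*r)&(z>.026)&(z<.045)&(sp<35); p=W[m]
    rect=cv2.minAreaRect((p[:,:2]*1000).astype(np.float32)); print(n,len(p),rect,np.median(p[:,2]),p[:,:2].min(0),p[:,:2].max(0))
    # back edge line, end edges
    q=p[:,:2]
# posts/walls
for n,r in dict(lp=(100,175,165,235),rp=(485,185,530,240),back=(120,45,520,90),div=(300,90,335,220),rw=(465,90,500,200),lw=(135,90,172,190)).items():
    m=reg(*r)&(z>.045); p=W[m]; print(n,p.min(0).round(4),p.max(0).round(4),np.median(p,0).round(4))
m=reg(30,225,160,575)&(z>.07)&(z<.09); p=W[m]; rect=cv2.minAreaRect((p[:,:2]*1000).astype(np.float32)); print('gate',cv2.boxPoints(rect),rect)
m=reg(40,460,75,500)&(z>.088); print('knob',W[m].round(3))
```

```text
bench z -1.4049223935939384e-05
loose 340 ((443.45440673828125, -129.50509643554688), (53.629249572753906, 92.44572448730469), 0.19462431967258453) 0.034181792212704266 [ 0.41656173 -0.17578098] [ 0.47015683 -0.08322766]
R 354 ((664.4070434570312, -57.75826644897461), (60.139888763427734, 94.13969421386719), 0.8746446371078491) 0.034148125341539076 [ 0.63484878 -0.10489911] [ 0.69488666 -0.01023692]
L 362 ((661.9820556640625, 63.88459777832031), (96.58711242675781, 66.60612487792969), 89.91307067871094) 0.03391113938408658 [0.6287523  0.01561388] [0.69535162 0.11222863]
lp [0.5738 0.1152 0.0452] [0.6169 0.149  0.0937] [0.5963 0.1338 0.0704]
rp [ 0.5699 -0.1495  0.0523] [ 0.6142 -0.1239  0.0901] [ 0.5884 -0.1362  0.0814]
back [ 0.6828 -0.1433  0.045 ] [0.7109 0.1445 0.0729] [0.6952 0.0343 0.062 ]
div [ 0.5934 -0.0056  0.0451] [0.6847 0.0079 0.0613] [0.6405 0.0009 0.0506]
rw [ 0.5984 -0.1307  0.0485] [ 0.6848 -0.1102  0.081 ] [ 0.6429 -0.1204  0.0597]
lw [0.6083 0.1122 0.0519] [0.681  0.1338 0.0699] [0.6429 0.1229 0.0606]
gate [[321.0654   166.56892 ]
 [571.24603  114.295906]
 [578.23083  147.72554 ]
 [328.05023  199.99857 ]] ((449.64813232421875, 157.14723205566406), (34.15155029296875, 255.5833282470703), 78.1983413696289)
knob [[0.395 0.18  0.094]
 [0.392 0.186 0.096]
 [0.39  0.18  0.114]
 [0.391 0.178 0.104]
 [0.391 0.175 0.104]
 [0.388 0.185 0.102]
 [0.388 0.181 0.104]
 [0.388 0.178 0.106]
 [0.388 0.175 0.103]
 [0.388 0.172 0.101]
 [0.385 0.184 0.105]
 [0.385 0.181 0.104]
 [0.385 0.179 0.101]
 [0.385 0.174 0.107]
 [0.386 0.174 0.092]
 [0.382 0.185 0.1  ]
 [0.382 0.182 0.1  ]
 [0.382 0.179 0.098]
 [0.382 0.176 0.096]
 [0.382 0.173 0.097]
 [0.379 0.182 0.097]
 [0.379 0.179 0.098]]
```

Emit:
drive_tool --pt "0 0 0 0 0 -1" --pt "0 0 0 0 0 -1" --pt "0 0 0 0 0 -1" --pt "0 0 0 0 0 -1" --pt "0 0 0 0 0 -1" --pt "0 0 0 0 0 -1" --pt "0 0 0 0 0 -1" --pt "0 0 0 0 0 -1" --pt "0 0 0 0 0 -1" --pt "0 0 0 0 0 -1" --pt "0 0 0 0 0 -1" --pt "0 0 0 0 0 -1" --pt "0 0 0 0 0 -0.69" --pt "0 0 0 0 0 0" --gripper 0

```text
time: 1.85
tool_pos: [0.1634, -0.5249, 0.2049]
ee_rot: [-3.141, -0.001, 1.57]
wrist_force: [-0.3, -0.7, 0.2]
width: 0.0941
finger_force: 0.0
```

Emit:
drive_tool --pt "0.98 0.67 0 0 0 0" --pt "0.98 0.67 0 0 0 0" --pt "0.98 0.67 0 0 0 0" --pt "0.98 0.67 0 0 0 0" --pt "0.98 0.67 0 0 0 0" --pt "0.98 0.67 0 0 0 0" --pt "0.98 0.67 0 0 0 0" --pt "0.98 0.67 0 0 0 0" --pt "0.98 0.67 0 0 0 0" --pt "0.98 0.67 0 0 0 0" --pt "0 0 0.5 0 0 0" --pt "0 0 0.5 0 0 0" --pt "0 0 0.5 0 0 0" --pt "0 0 0 0 0 0"

```text
time: 3.6
tool_pos: [0.4302, -0.1325, 0.1436]
ee_rot: [-3.138, -0.002, 1.57]
wrist_force: [0.2, 0.5, 0.7]
width: 0.0938
finger_force: 0.0
```

Run:
```python
from h import *
s=grab('wrist','w0'); W=cloud(s); z=W[...,2]
im=s['image'].astype(int); m=(z>.031)&(z<.037)&(abs(W[...,0]-.44)<.05)&(abs(W[...,1]+.13)<.07); p=W[m]
print(len(p), -cv2.Rodrigues(s['rvec'])[0].T@s['tvec'].ravel(), p.min(0) if len(p) else 0,p.max(0))
r=cv2.minAreaRect((p[:,:2]*1000).astype(np.float32)); print(r)
# back edge: min x for y bins
for y in np.arange(-.17,-.085,.01):
    q=p[abs(p[:,1]-y)<.002]; print(round(y,3), q[:,0].min().round(4) if len(q) else None, q[:,0].max().round(4) if len(q) else None)
cv2.imwrite('pics/w0b.png',s['image'])
```

```text
5732 [ 0.43013371 -0.05709985  0.3228819 ] [ 0.41754553 -0.17899085  0.03114856] [ 0.4743004  -0.08210338  0.03699489]
((446.28863525390625, -130.4747314453125), (56.82481002807617, 96.54755401611328), 0.6947317719459534)
-0.17 0.4185 0.461
-0.16 0.4186 0.4556
-0.15 0.4186 0.4636
-0.14 0.418 0.4497
-0.13 0.418 0.4448
-0.12 0.4181 0.4469
-0.11 0.4182 0.4631
-0.1 0.4176 0.4728
-0.09 0.4177 0.4695
```

View pics/w0b.png

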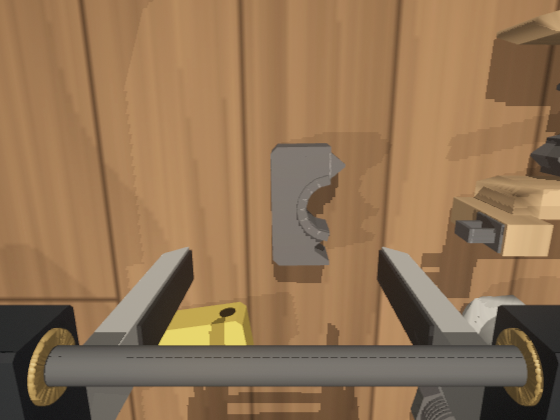

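The wrist picture shows the grey half alone at (300,205), with its rib at (337,163) and its groove at (322,245), as described. I'll grip across the bore and back, then slide.

Emit:
drive_tool --pt "0.05 0.05 0.5 0 0 0" --pt "0 0 0.6 0 0 0" --pt "0 0 0.6 0 0 0" --pt "0 0 0.6 0 0 0" --pt "0 0 0.6 0 0 0" --pt "0 0 0.48 0 0 0" --pt "0 0 0 0 0 0" --pt "0 0 0 0 0 0"

```text
time: 4.65
tool_pos: [0.4346, -0.1317, 0.0118]
ee_rot: [3.139, 0.001, 1.57]
wrist_force: [0.8, -0.5, -0.2]
width: 0.0941
finger_force: 0.0
```

Emit:
drive_tool --pt "0 0 0 0 0 0" --pt "0 0 0 0 0 0" --pt "0 0 0 0 0 0" --pt "0 0 0 0 0 0" --pt "0 0 0 0 0 0" --pt "0 0 0 0 0 0" --pt "0 0 0 0 0 0" --pt "0 0 0 0 0 0" --gripper 1

```text
time: 5.65
tool_pos: [0.4334, -0.1311, 0.0102]
ee_rot: [-3.141, -0.0, 1.571]
wrist_force: [-0.7, 0.3, 0.2]
width: 0.0284
finger_force: 29.9
```

Emit:
drive_tool --pt "0.2 0.2 0 0 0 0" --pt "0.3 0.25 0 0 0 0" --pt "0.4 0.3 0 0 0 0" --pt "0.4 0.3 0 0 0 0" --pt "0.3 0.25 0 0 0 0" --pt "0.22 0.2 0 0 0 0" --pt "0 0 0 0 0 0" --pt "0 0 0 0 0 0"

```text
time: 6.65
tool_pos: [0.494, -0.0576, 0.0103]
ee_rot: [3.14, -0.001, 1.571]
wrist_force: [2.5, 2.8, -1.2]
width: 0.0286
finger_force: 29.9
```

Run:
```python
from h import *
s=grab('wrist','w1'); W=cloud(s); z=W[...,2]
im=s['image'].astype(int); sp=im.max(2)-im.min(2)
for n,(x0,x1,y0,y1) in dict(loose=(.45,.57,-.12,.0),A=(.6,.7,-.115,0),B=(.6,.7,.005,.12)).items():
    m=(z>.030)&(z<.038)&(W[...,0]>x0)&(W[...,0]<x1)&(W[...,1]>y0)&(W[...,1]<y1)&(sp<35); p=W[m]; print(n,len(p),p.min(0),p.max(0)) if m.any() else print(n,0)
    if m.any(): np.save(f'pics/{n}.npy',p)
o=[get_obs() for _ in range(1)][0]; print(o['tool_pos'],o['ee_rot'],o['width'])
```

```text
loose 14953 [ 0.46720504 -0.08814999  0.03000596] [ 0.53547235 -0.00877004  0.03799247]
A 0
B 0
[ 0.49381441 -0.05788699  0.01025691] [ 3.14060475e+00 -1.09951154e-03  1.57063548e+00] 0.0284079999302587
```

View pics/w1.png

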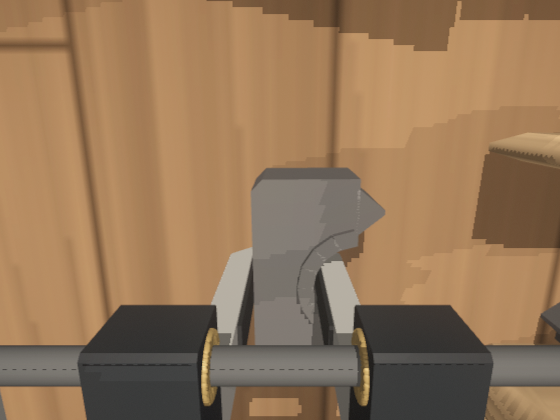

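The half is held squarely at (300,230), with its rib at (372,210). The divider tip shows at (530,145). I'll check the divider's lateral position in this same view.

Run:
```python
from h import *
s=load('w1'); W=cloud(s)
m=(W[...,2]>.042)&(W[...,2]<.066)&(W[...,0]>.58)&(abs(W[...,1])<.02)
p=W[m]; print(len(p),p.min(0),p.max(0))
for x in np.arange(.59,.62,.003):
    q=p[abs(p[:,0]-x)<.0015]
    if len(q): print(x.round(3),q.min(0).round(4),q.max(0).round(4))
s=load('t0');W=cloud(s)
for f in('t0',):
    m=(W[...,2]>.042)&(W[...,2]<.066)&(W[...,0]>.61)&(W[...,0]<.68)&(abs(W[...,1])<.02); p=W[m]; print(np.median(p[:,1]),np.percentile(p[:,1],[2,98]))
```

```text
225 [ 0.59275844 -0.00216056  0.04207609] [0.59905543 0.00445289 0.05061689]
0.593 [ 0.5928 -0.0008  0.0421] [0.5945 0.0036 0.0506]
0.596 [ 0.5945 -0.0017  0.0421] [0.5974 0.0042 0.049 ]
0.599 [ 0.5975 -0.0022  0.0423] [0.5991 0.0045 0.0451]
0.0011039247169353085 [-0.00548514  0.0056411 ]
```

Emit:
drive_tool --pt "0 0.3 0 0 0 0" --pt "0 0.4 0 0 0 0" --pt "0 0.4 0 0 0 0" --pt "0 0.4 0 0 0 0" --pt "0 0.3 0 0 0 0" --pt "0 0.3 0 0 0 0" --pt "0 0.2 0 0 0 0" --pt "0 0.15 0 0 0 0" --pt "0 0.1 0 0 0 0" --pt "0 0 0 0 0 0"

```text
time: 7.95
tool_pos: [0.5961, -0.0584, 0.0103]
ee_rot: [3.14, 0.0, 1.571]
wrist_force: [-1.4, -0.5, 1.7]
width: 0.0287
finger_force: 29.9
```

Emit:
drive_tool --pt "0 0.06 0 0 0 0" --pt "0 0.06 0 0 0 0" --pt "0 0.06 0 0 0 0" --pt "0 0.06 0 0 0 0" --pt "0 0.06 0 0 0 0" --pt "0 0 0 0 0 0"

```text
time: 8.7
tool_pos: [0.608, -0.0584, 0.0103]
ee_rot: [3.141, 0.0, 1.571]
wrist_force: [-2.8, -0.2, 2.6]
width: 0.0283
finger_force: 29.9
```

Emit:
drive_tool --pt "0 0.05 0 0 0 0" --pt "0 0.05 0 0 0 0" --pt "0 0.05 0 0 0 0" --pt "0 0 0 0 0 0"

```text
time: 9.2
tool_pos: [0.6139, -0.0584, 0.0103]
ee_rot: [3.141, 0.0, 1.571]
wrist_force: [-3.3, -0.9, 2.2]
width: 0.0288
finger_force: 29.9
```

Emit:
drive_tool --pt "0 0.04 0 0 0 0" --pt "0 0.04 0 0 0 0" --pt "0 0 0 0 0 0"

```text
time: 9.57
tool_pos: [0.6161, -0.0584, 0.0103]
ee_rot: [-3.14, -0.0, 1.57]
wrist_force: [-5.0, -0.3, 5.0]
width: 0.0283
finger_force: 29.9
```

Emit:
drive_tool --pt "0 0.04 0 0 0 0" --pt "0 0.04 0 0 0 0" --pt "0 0 0 0 0 0"

```text
time: 9.95
tool_pos: [0.6185, -0.0585, 0.0103]
ee_rot: [-3.138, 0.0, 1.571]
wrist_force: [-8.0, -0.1, 5.4]
width: 0.0285
finger_force: 29.9
```

Run:
```python
from h import *
s=grab('wrist','w2'); o=get_obs(); print(o['tool_pos'],o['wrist_force'])
W=cloud(s);z=W[...,2]; m=(z>.03)&(z<.038)&(W[...,0]>.58)&(W[...,1]>-.115)&(W[...,1]<-.002); print(m.sum(),W[m].min(0),W[m].max(0))
grab('scene','s2'); 
i=cv2.imread('pics/s2.png')[200:300,260:400]; cv2.imwrite('pics/s2c.png',cv2.resize(i,(800,571),interpolation=cv2.INTER_CUBIC))
```

```text
[ 0.61852657 -0.05853521  0.01026186] [-7.61230739 -0.56079211  5.59425715]
26995 [ 0.59136556 -0.11499389  0.03000704] [ 0.7075306  -0.00284586  0.037996  ]
```

View pics/s2c.png

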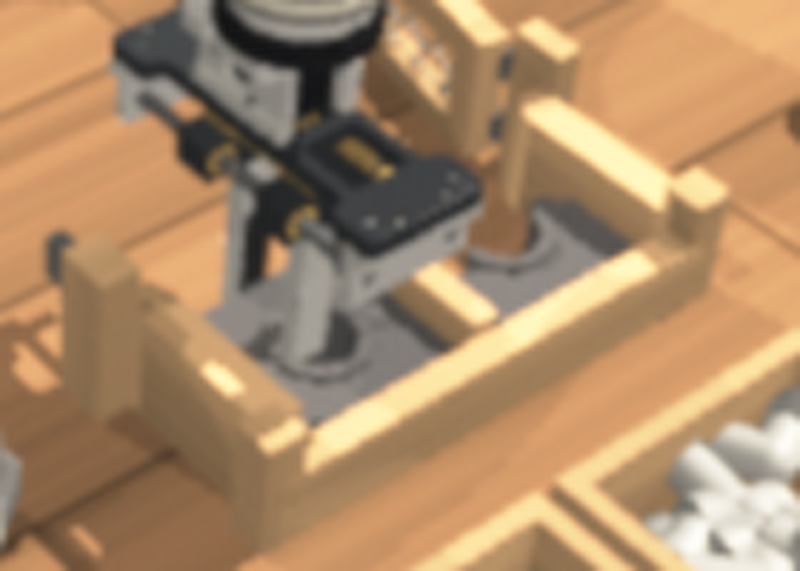

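The pair looks almost closed around the finger at (315,340). I'll keep pressing until the force rises.

Emit:
drive_tool --pt "0 0.04 0 0 0 0" --pt "0 0.04 0 0 0 0" --pt "0 0 0 0 0 0"

```text
time: 10.42
tool_pos: [0.6186, -0.0584, 0.0102]
ee_rot: [-3.131, -0.0, 1.571]
wrist_force: [-15.1, 0.9, 10.4]
width: 0.0284
finger_force: 30.3
```

Emit:
drive_tool --pt "0 0.05 0 0 0 0" --pt "0 0 0 0 0 0" --pt "0 0 0 0 0 0"

```text
time: 10.8
tool_pos: [0.6187, -0.0581, 0.0101]
ee_rot: [-3.127, -0.001, 1.57]
wrist_force: [-20.2, 0.1, 13.7]
width: 0.0288
finger_force: 30.5
```

Run:
```python
from h import *
s=grab('wrist','w3'); o=get_obs(); print(o['tool_pos'],o['wrist_force'])
cv2.imwrite('pics/w3b.png',cv2.resize(s['image'],(800,600),interpolation=cv2.INTER_CUBIC))
```

```text
[ 0.6187377  -0.05811204  0.01012837] [-19.76598332   0.98672243  13.06007022]
```

View pics/w3b.png

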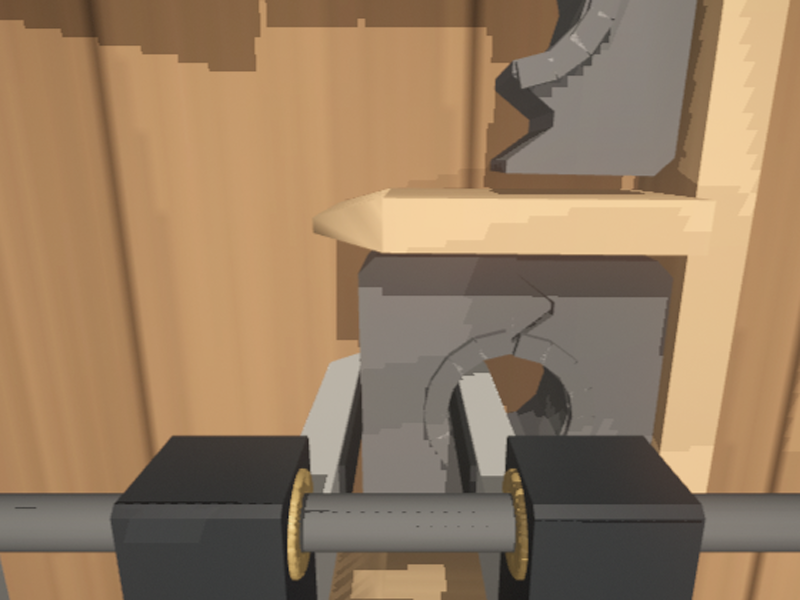

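The vee line at (545,310) is closed on the divider side, and A is against the back board. Releasing gently and lifting.

Emit:
drive_tool --pt "0 0 0 0 0 0" --pt "0 0 0 0 0 0" --pt "0 0 0 0 0 0" --pt "0 0 0 0 0 0" --gripper 0.5

```text
time: 11.35
tool_pos: [0.6259, -0.0584, 0.0103]
ee_rot: [3.14, 0.0, 1.571]
wrist_force: [0.2, -0.2, -0.1]
width: 0.0469
finger_force: 0.0
```

Emit:
drive_tool --pt "0 -0.05 0 0 0 0" --pt "0 0 -0.4 0 0 0" --pt "0 0 -0.8 0 0 0" --pt "0 0 -0.8 0 0 0" --pt "0 0 -0.8 0 0 0" --pt "0 0 -0.7 0 0 0" --pt "0 0 0 0 0 0"

```text
time: 12.22
tool_pos: [0.6252, -0.0587, 0.1549]
ee_rot: [3.133, 0.002, 1.571]
wrist_force: [-0.0, -0.5, 0.7]
width: 0.047
finger_force: 0.0
```

Emit:
drive_tool --pt "0.9 -0.53 0 0 0 0" --pt "0.9 -0.53 0 0 0 0" --pt "0.9 -0.53 0 0 0 0" --pt "0.9 -0.53 0 0 0 0" --pt "0.9 -0.53 0 0 0 0" --pt "0.8 -0.5 0 0 0 0" --pt "0.7 -0.25 0 0 0 0" --pt "0 0 0 0 0 0" --pt "0 0 0 0 0 0" --gripper 1

```text
time: 13.35
tool_pos: [0.487, 0.181, 0.1495]
ee_rot: [-3.141, 0.001, 1.571]
wrist_force: [-0.6, -1.0, 0.4]
width: 0.0006
finger_force: 0.0
```

Run:
```python
from h import *
o=get_obs(); print(o['tool_pos'],o['width'])
s=grab('scene','s3'); W=cloud(s)
i=s['image'][200:300,260:400]; cv2.imwrite('pics/s3c.png',cv2.resize(i,(800,571),interpolation=cv2.INTER_CUBIC))
m=(W[...,2]>.03)&(W[...,2]<.037)&(W[...,0]>.59)&(W[...,0]<.692)&(W[...,1]>-.109)&(W[...,1]<-.008); print(m.sum(),W[m].min(0),W[m].max(0))
# gate rows
H=np.array([.574,.129]);r=.09
pos=lambda q:H+r*np.array([-np.sin(q),-np.cos(q)])+(12.5e-3*abs(np.cos(q))+8e-3*abs(np.sin(q)))*np.array([-np.cos(q),np.sin(q)])
Q=np.linspace(1.8,-.02,17);P=np.array([pos(q) for q in Q]); print(P[0],P[-1]); print(np.round(np.diff(P,axis=0)[:,::-1]/.04,2).tolist())
```

```text
[0.48697281 0.18097581 0.14950955] 0.0006038179546850444
497 [ 0.6028888  -0.09652105  0.030025  ] [ 0.6919793  -0.00809508  0.03698131]
[0.48876905 0.15980097] [0.56314492 0.03876487]
[[-0.28, -0.08], [-0.29, -0.04], [-0.22, -0.01], [-0.23, 0.01], [-0.23, 0.03], [-0.23, 0.06], [-0.22, 0.08], [-0.22, 0.11], [-0.21, 0.13], [-0.2, 0.16], [-0.18, 0.19], [-0.16, 0.21], [-0.14, 0.23], [-0.11, 0.25], [-0.08, 0.26], [-0.05, 0.27]]
```

View pics/s3c.png

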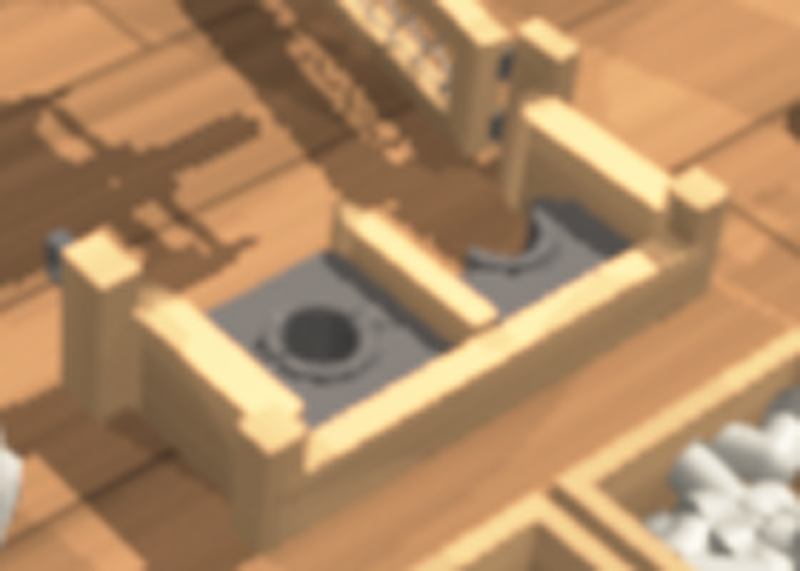

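The scene crop shows one round bore at (320,335) and no open seam, so the pair is closed. Next: descend outside the gate and sweep it shut with the closed fingers, near the hinge and away from the bolt.

Emit:
drive_tool --pt "0 0 0.7 0 0 0" --pt "0 0 0.8 0 0 0" --pt "0 0 0.8 0 0 0" --pt "0 0 0.55 0 0 0" --pt "-0.25 0.04 0 0 0 0" --pt "-0.27 0 0 0 0 0" --pt "-0.28 -0.08 0 0 0 0" --pt "-0.29 -0.04 0 0 0 0" --pt "-0.22 -0.01 0 0 0 0" --pt "-0.23 0.01 0 0 0 0" --pt "-0.23 0.03 0 0 0 0" --pt "-0.23 0.06 0 0 0 0" --pt "-0.22 0.08 0 0 0 0" --pt "-0.22 0.11 0 0 0 0" --pt "-0.21 0.13 0 0 0 0" --pt "-0.2 0.16 0 0 0 0" --pt "-0.18 0.19 0 0 0 0" --pt "0 0 0 0 0 0"

```text
time: 15.65
tool_pos: [0.515, 0.0595, 0.0363]
ee_rot: [3.141, 0.001, 1.57]
wrist_force: [-0.4, 0.3, -0.4]
width: 0.0005
finger_force: 0.0
```

Emit:
drive_tool --pt "-0.16 0.21 0 0 0 0" --pt "-0.14 0.23 0 0 0 0" --pt "-0.11 0.25 0 0 0 0" --pt "-0.08 0.2 0 0 0 0" --pt "-0.03 0.1 0 0 0 0" --pt "0 0 0 0 0 0"

```text
time: 16.4
tool_pos: [0.5542, 0.0394, 0.0362]
ee_rot: [3.141, 0.0, 1.571]
wrist_force: [0.2, 0.5, -0.2]
width: 0.0004
finger_force: 0.0
```

Emit:
drive_tool --pt "0 0.06 0 0 0 0" --pt "0 0.06 0 0 0 0" --pt "0 0.06 0 0 0 0" --pt "0 0 0 0 0 0"

```text
time: 16.9
tool_pos: [0.5615, 0.0397, 0.0364]
ee_rot: [3.141, -0.0, 1.571]
wrist_force: [-0.4, -0.4, 0.3]
width: 0.0002
finger_force: 0.0
```

```bash
cat > g.py <<'E'
from h import *
import sys
for c in('scene','top'):
    s=grab(c,c[0]+sys.argv[1]); W=cloud(s); z=W[...,2]
    m=(z>.074)&(z<.083)&(W[...,0]>.5)&(W[...,0]<.64)&(W[...,1]>-.122)&(W[...,1]<.122)&(s['image'].max(2).astype(int)-s['image'].min(2)>40); p=W[m]
    if len(p)>5:
        l=cv2.fitLine(p[:,:2].astype(np.float32),cv2.DIST_HUBER,0,.01,.01).ravel(); print(c,len(p),l,'q',np.arctan2(-l[0],-l[1]) if l[1]<0 else np.arctan2(l[0],l[1]),np.median(p,0))
    k=(z>.092)&(z<.11)&(W[...,0]>.53)&(W[...,0]<.6)&(W[...,1]>-.14)&(W[...,1]<-.03); print('knob',k.sum(),np.median(W[k],0))
print(get_obs()['tool_pos'],get_obs()['wrist_force'])
E
python3 g.py 4
```

```text
scene 367 [ 0.04391457  0.9990353   0.58225584 -0.033129  ] q 0.043928694 [ 0.58323027 -0.02635099  0.08044286]
knob 31 [ 0.56605076 -0.06161827  0.10154152]
top 143 [ 0.01137967  0.99993527  0.57674253 -0.05185216] q 0.011379913 [ 0.57718696 -0.05864962  0.07880336]
knob 21 [ 0.55675444 -0.06200236  0.10114724]
[0.56128398 0.0397101  0.03638484] [0.43226196 0.25132494 0.41482949]
```

Emit:
drive_tool --pt "0 0.05 0 0 0 0" --pt "0 0.05 0 0 0 0" --pt "0 0.03 0 0 0 0" --pt "0 0 0 0 0 0"

```text
time: 17.5
tool_pos: [0.5644, 0.0397, 0.0363]
ee_rot: [-3.137, 0.0, 1.571]
wrist_force: [-6.5, 0.4, 4.9]
width: 0.0001
finger_force: 3.3
```

Emit:
drive_tool --pt "0 0.04 0 0 0 0" --pt "0 0 0 0 0 0" --pt "0 0 0 0 0 0"

```text
time: 17.88
tool_pos: [0.5644, 0.0397, 0.0363]
ee_rot: [-3.134, 0.0, 1.571]
wrist_force: [-10.8, -0.9, 7.3]
width: 0.0002
finger_force: 5.5
```

```bash
python3 g.py 5; python3 -c "
import cv2
i=cv2.imread('pics/t5.png')[120:225,200:340]; cv2.imwrite('pics/t5c.png',cv2.resize(i,(800,600),interpolation=cv2.INTER_CUBIC))"
```

```text
scene 347 [ 0.00431782 -0.9999907   0.5865286  -0.04086058] q -0.004317836 [ 0.58696511 -0.03282785  0.08044495]
knob 31 [ 0.57134134 -0.06383003  0.10074658]
top 150 [ 0.00206156 -0.99999785  0.5814223  -0.03816221] q -0.0020615617 [ 0.58120752 -0.05207747  0.07893678]
knob 21 [ 0.56409793 -0.06187053  0.10062068]
[0.56436257 0.03966326 0.03632863] [-11.79954648  -1.12230133   7.37728176]
```

View pics/t5c.png

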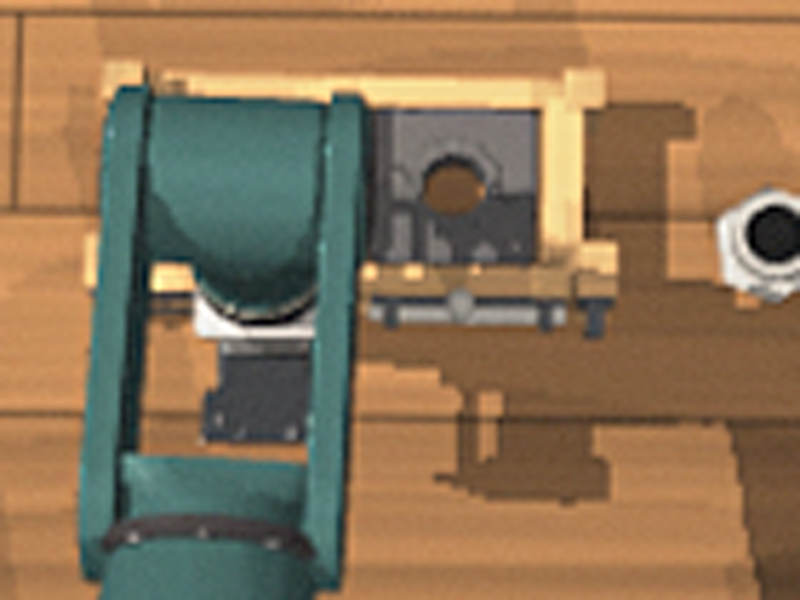

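The gate is shut: q is about 0, the knob is at (460,303) and still drawn, and the pair shows a round bore at (455,185). I'll back off, lift, and come in beside the knob on the hinge side.

Emit:
drive_tool --pt "0 -0.3 0 0 0 0" --pt "0 -0.4 0 0 0 0" --pt "0 0 -0.7 0 0 0" --pt "0 0 -0.8 0 0 0" --pt "0 0 -0.7 0 0 0" --pt "-0.6 0.2 0 0 0 0" --pt "-0.6 0.2 0 0 0 0" --pt "-0.5 0.2 0 0 0 0" --pt "0 0 0 0 0 0" --pt "0 0 0 0 0 0"

```text
time: 19.23
tool_pos: [0.5637, -0.0279, 0.124]
ee_rot: [-3.141, -0.001, 1.571]
wrist_force: [0.0, 0.1, -0.4]
width: 0.0005
finger_force: 0.0
```

Emit:
drive_tool --pt "0 0.1 0.4 0 0 0" --pt "0 0 0.5 0 0 0" --pt "0 0 0 0 0 0" --pt "-0.15 0 0 0 0 0" --pt "-0.15 0 0 0 0 0" --pt "-0.13 0 0 0 0 0" --pt "-0.15 0 0 0 0 0" --pt "-0.15 0 0 0 0 0" --pt "-0.15 0 0 0 0 0" --pt "-0.15 0 0 0 0 0" --pt "0 0 0 0 0 0"

```text
time: 20.6
tool_pos: [0.5677, -0.0704, 0.0881]
ee_rot: [-3.141, 0.001, 1.57]
wrist_force: [-0.0, 0.6, -0.6]
width: 0.0006
finger_force: 0.0
```

Emit:
drive_tool --pt "-0.08 0 0 0 0 0" --pt "-0.08 0 0 0 0 0" --pt "-0.06 0 0 0 0 0" --pt "0 0 0 0 0 0"

```text
time: 21.1
tool_pos: [0.5677, -0.0777, 0.088]
ee_rot: [-3.141, -0.001, 1.571]
wrist_force: [-0.9, 3.4, 0.0]
width: 0.0005
finger_force: 1.7
```

Emit:
drive_tool --pt "-0.06 0 0 0 0 0" --pt "-0.06 0 0 0 0 0" --pt "0 0 0 0 0 0"

```text
time: 21.48
tool_pos: [0.5677, -0.0782, 0.088]
ee_rot: [-3.141, -0.009, 1.573]
wrist_force: [-0.1, 12.2, 1.9]
width: 0.0004
finger_force: 6.1
```

Emit:
drive_tool --pt "-0.05 0 0 0 0 0" --pt "-0.05 0 0 0 0 0" --pt "0 0 0 0 0 0"

```text
time: 21.85
tool_pos: [0.5676, -0.0785, 0.088]
ee_rot: [-3.141, -0.016, 1.574]
wrist_force: [-0.1, 20.2, 3.2]
width: 0.0008
finger_force: 9.7
```

Emit:
drive_tool --pt "0.4 0 0 0 0 0" --pt "0.3 0 0 0 0 0" --pt "0 0 -0.8 0 0 0" --pt "0 0 -0.9 0 0 0" --pt "0 -0.4 -0.9 0 0 0" --pt "0.5 -0.9 -0.6 0 0 0" --pt "0.5 -0.9 0 0 0 0" --pt "0.5 -0.9 0 0 0 0" --pt "0.9 -0.9 0 0 0 0" --pt "0.9 -0.9 0 0 0 0" --pt "0.9 -0.5 0 0 0 0" --pt "0 0 0 0 0 0" --pt "0 0 0 0 0 0"

```text
time: 23.48
tool_pos: [0.3524, 0.1081, 0.2164]
ee_rot: [3.14, 0.001, 1.57]
wrist_force: [0.2, 0.5, 1.0]
width: 0.0005
finger_force: 0.0
```

```bash
python3 g.py 6; python3 -c "
import cv2
i=cv2.imread('pics/t6.png')[120:225,200:340]; cv2.imwrite('pics/t6c.png',cv2.resize(i,(800,600),interpolation=cv2.INTER_CUBIC))"
```

```text
scene 442 [ 0.00924856  0.9999572   0.5864813  -0.00676167] q 0.00924869 [ 0.58727635 -0.01099504  0.08051875]
knob 33 [ 0.57186872 -0.0955098   0.10145018]
top 279 [ 5.9506106e-03  9.9998230e-01  5.8173794e-01 -5.9922115e-04] q 0.0059506455 [0.58149329 0.00288563 0.0793925 ]
knob 22 [ 0.56396861 -0.09376035  0.10196703]
[0.35253219 0.10786676 0.21617795] [ 0.1731745   0.3065972  -0.10850975]
```

View pics/t6c.png

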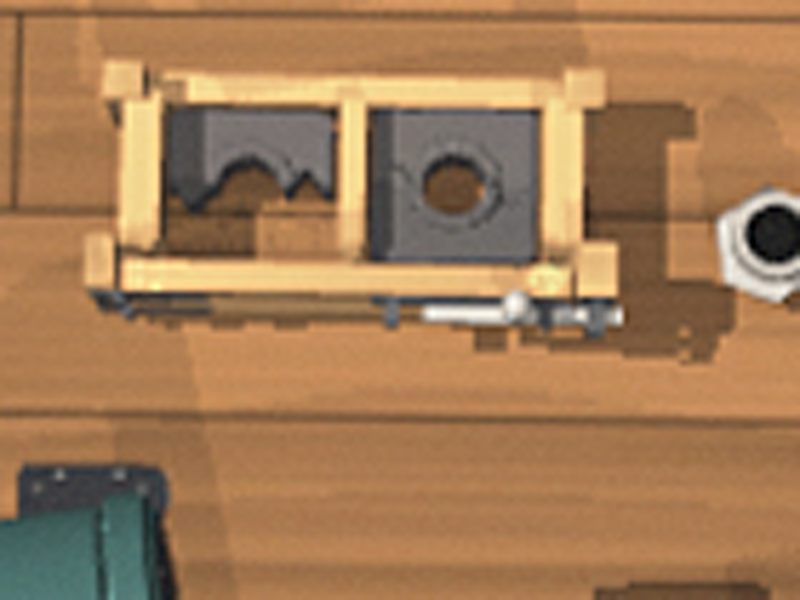

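The pair is closed at (455,185), the gate is shut, and the bolt's tip stands through the keeper at (618,317). The knob moved about 32 mm and ran against its stop. Handing in.

```bash
python3 -c "
from bench import close_job
print(close_job())"
```

```text
the job is handed in; nothing more can be done
None
```

I handed the job in (the hand-in returned no verdict): the loose half is closed up with half A in the right-hand stall, the gate is shut, the bolt is shot to its stop, and the arm is clear.

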